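# Open the combination padlock and show it

## Task

Turn the dial of the brass padlock on the blue blade case, click by click, until its white pointer stands at the red mark; then pull the shackle fully open, lift the lock out of the hasp and hold it up still, shackle open and dial facing up, with its brass body over the middle of the green cutting mat, 10 to 25 cm above it. Finish while still holding the lock in the air, and leave the other things on the bench where they are.

Things in the scene. Friction and masses are not known exactly. Their poses are not given: they have to be found in the camera images.
- lock: brass combination padlock lying on its back, dial up, in the hasp on the blade case; loose, 0.2 to 0.3 kg in all. Brass body 60 (x) x 54 (y) x 26 mm (z). Origin: centre of the underside, 60 mm above the bench while seated; z up through the dial; the shackle sticks out along its -x. Seated, it has the case's yaw, 1.5 mm of play, and low walls (7 mm) that stop it sliding or turning.
- dial (a joint): turn of the dial, rad, counter-clockwise from above positive, no end stops, either way. 0 or a whole turn = white pointer at the red mark, the only place where the shackle is free (within 0.1 rad). Clicks into a notch every pi/6 (30 degrees), snaps to the nearest when let go; about 0.07 N m to turn past a notch.
- knob_grip (a point): on the dial's axis, above the middle of the lock's body, at half height of the round black knob: 30 mm across, 22 mm high (30.5 to 52.5 mm above the lock's underside), standing on a skirt 44 mm across and 4 mm thick. This point is 42.5 mm above the underside; its yaw turns with the dial
- pointer (a point): outer end of the 5 mm wide white pointer line painted on the dial's skirt, 20.5 mm from the dial's axis, 31 mm above the lock's underside (the knob's top bears the same line)
- red_mark (a point): red mark (6 x 10 mm) on the brass face of the lock, 26 mm from the dial's axis, on the shackle's side (lock -x)
- shackle (a joint): how far the shackle is drawn out of the lock, m: 0 shut, 0.025 fully out (end stop). Slides along the lock's -x with about 2.5 N of friction, stays where it is left; blocked at 0.001 unless the dial is at the red mark. Past 0.014 its short leg is clear of the hasp's eye and the lock can be lifted straight up, held by the shackle.
- shackle_grip (a point): grip point midway between the two legs of the square-bar steel U shackle, near its outer end, moving with it: shut, 62 mm from the lock's centre along lock -x, 13 mm above the lock's underside. U 41 mm wide over its legs (along lock y), bar 9 mm wide, 10 mm high; outer face of the cross bar 13 mm beyond this point. 28 mm free below it down to the lid.
- blade_case: flat blue steel blade case, fixed, 164 (x) x 204 (y) mm, lid 45 mm high; origin under its centre. On the lid a dark hasp plinth, 15 mm high, 76 x 64 mm, centred under the lock 20 mm along case +x from the middle. Its steel eye, round the leg at lock +y, is 4 mm thick (x), 22 mm wide, its top 24 mm above the lock's underside, 27 to 31 mm from the shut shackle's grip point.
- mat: green cutting mat, fixed, 160 (x) x 220 (y) x 3 mm, origin under its centre
- ink_tin: bystander: small round aluminium ink tin, 36 mm across, 22 mm high, standing on a far corner of the case lid; origin under its centre
- weight: bystander: small brass paper weight, 28 mm across, 31 mm high, standing on a corner of the cutting mat; origin under its centre
- cup: bystander: white mug, 64 mm across, 55 mm high, at the back of the bench; origin under its centre
- ink_jar: bystander: amber jar with black cap, 60 mm across, 75 mm high, at the back; origin under its centre
- pad: bystander: yellow stack of card, 100 x 150 x 18 mm, on the left near the robot; origin under its centre
- brush: bystander: brush lying on the right near the robot; origin under its middle
- tape: bystander: orange roll of tape, 72 mm across, 25 mm high, at the back; origin under its centre
Not all that is in view belongs to the job. Leave any pink look-alike of the lock alone.

How it is judged:
On the way, in this order (a step that is already met when the one before it is completed fails the run):
1. the dial's white pointer stands at the red mark, shackle still shut (x of pointer in the frame of lock below -0.019 m and y of pointer in the frame of lock between -0.0032 and 0.0032 m and value of joint shackle below 0.004 m), for 0.2 s.
2. the shackle is pulled open (value of joint shackle above 0.019 m), for 0.2 s.
At the end, for the whole second after the job is handed in: the lock is held in the gripper (fingers press it with over 2 N), clear of case and mat, underside 9 to 29 cm above the bench, its centre within 5 cm of the mat's centre seen from above, dial face within 0.4 rad of facing up, shackle drawn out more than 19 mm, moving slower than 3 cm/s (value of joint shackle above 0.019 m and height (world z) of lock between 0.09 and 0.29 m and horizontal distance between lock and mat below 0.05 m and angle between lock's own z axis and vertical below 0.4 rad and contact force between the fingers and lock above 2 N and contact force between lock and mat below 0.1 N and contact force between lock and blade_case below 0.1 N and linear speed of lock below 0.03 m/s); the arm keeps its last pose, push and grip.
It fails at once if a bystander was pushed more than 3 cm (distance of any of ink_tin, weight, cup, ink_jar, pad, brush, tape from where it was at the start of the episode above 0.03 m).
It also fails if it takes over 67 s, if anything falls off the work surface, if the arm or the gripper's body presses on something with over 40 N, if the wrist force passes 120 N, or if a joint passes its speed limit or range.

## Robot

A 6-joint arm with a two-finger parallel gripper is mounted at the origin on the work surface. World frame = base frame: x ahead of the robot, y to its left, z up, the work surface at z = 0. Lengths are in m, angles in rad, forces in N, time in s.
With the tool pointing down it reaches from about 0.425 to 0.925 m from the base axis. Payload 12.5 kg.
Tool frame: the origin (TCP) lies at the very end of the fingers, on their centre line; the grasp point (between the pads) lies env.pinch_z behind it (env.pinch_z is the distance from the TCP to the grasp point, in m); z points along the fingers, y is the line along which they close (so a half turn about z gives the same grasp; the last joint's range is limited). The gripper opens to 85 mm and grips with 20 to 120 N. Pads are 22 mm wide; open, the fingers measure 114 mm over their backs; the gripper's body (76 mm by 85 mm) begins 54 mm behind the grasp point. The pads swing forward as they close: fully open they stand 13 mm farther back than shut.
Start: joints at [1.174, 0.491, 1.559, -0, 1.092, -0.106], TCP at [0.179, 0.599, 0.231] pointing down, gripper open.
Joint ranges: [-3.1, 3.1], [-0.84, 2.19], [0.05, 2.79], [-1.13, 4.28], [0.06, 2.93], [-2.69, 2.69]. Speed limits (rad/s): [2.22, 2.22, 2.79, 3.14, 3.14, 3.14].

## Interface

Orientations are given as a rotation vector (axis times angle).
In Python, from cell import env gives the robot as it stands. Calls block until the motion is done:
- env.movep(position, orientation): joint-space move of the TCP to a pose.
- env.movel(position, attitude=None, speed=0.15): straight line of the TCP; attitude=None keeps the orientation; speed is the mean speed in m/s.
- env.movej(angles): joint-space move.
- env.command_gripper(opening): finger opening in m; the grip force is fixed at half the most; returns when the fingers have stopped.
- env.wait(seconds).
- env.ik(position, orientation): joint angles nearest the present ones, or None.
- env.state(): the state.
- env.capture(name): name is "scene" or "top"; returns a dict with "frame" (384x512x3 uint8, red, green, blue), "vfov" (degrees; the focal length in pixels is half the picture's height over the tangent of half this angle, whatever the lens; pixels are square), "cx", "cy" (the principal point, pixels), "rvec" (rotation vector, rad) and "tvec" (3), from world to camera coordinates, as OpenCV has them. Camera axes: x right, y down, z forward; pixel columns grow to the right and rows downward; lengths in m; the calibration is good to about 2 mm. A picture is of the moment at which its call begins. There is no depth.
A pose or a line that the arm cannot do raises env.IKError and nothing moves.
- env.finish_job(): hands the job in; it is judged then, once.
The state is a dict: "t": time; "joint_positions": joint angles; "joint_vel": joint speeds; "tau": joint torques, N m; "eef_pos": TCP position; "tcp_rot": TCP orientation; "force": force on the tool from outside, world axes, zero at the start; "torque": the same for the moment, N m; "gripper_width": finger opening in m; "grasp_force": force on a finger pad.
Only numpy, scipy, OpenCV 4.12 (cv2) and the standard library are available. Lean on these libraries where they do the work, as an engineer would, in place of code of your own. Each camera call takes 0.05 s, during which the arm holds its last target. There are 200 camera calls.

## Working session

There is one attempt and no reset: what is moved stays moved. The work goes in short steps, each a Python script; the robot and the scene stay as the last script left them, time stands still between calls to the robot, and variables do not carry over. Pictures are saved under pics/ and viewed, at most 10 in all, crops included, and the job is handed in when it is done.

```bash
mkdir -p pics; ls; python3 - <<'E'
from cell import env
import cv2,pickle
s=env.state();print(s,env.pinch_z)
d={}
for n in("scene","top"):
    c=env.capture(n);d[n]=c;print(n,{k:c[k] for k in c if k!="frame"})
    cv2.imwrite(f"pics/{n}0.png",c["frame"][:,:,::-1])
pickle.dump(d,open("cap0.pkl","wb"))
E
```

```text
pics
{'t': 0.0, 'joint_positions': array([ 1.17441232e+00,  4.91583746e-01,  1.55941210e+00, -5.57200881e-06,
        1.09170650e+00, -1.05594683e-01]), 'joint_vel': array([ 0.00071887,  0.00075125,  0.0013731 , -0.00112487, -0.00159521,
       -0.00047168]), 'tau': array([ 1.36346618e-03, -6.18441153e+01, -2.61589140e+01, -1.10818610e-04,
        3.92013710e-03,  3.30215710e-05]), 'eef_pos': array([0.17908811, 0.5985748 , 0.23072557]), 'tcp_rot': array([-4.55119885e-01, -3.10817726e+00,  1.69027219e-03]), 'force': array([-0.01911968, -0.08335189,  0.55748751]), 'torque': array([-0.04790762, -0.02151752,  0.01472302]), 'grasp_force': 0.0, 'gripper_width': 0.08565496438531905} 0.0187
scene {'vfov': 50.06846561336004, 'cx': 254.23303572586263, 'cy': 189.9973557546175, 'rvec': array([ 2.03483054,  1.04061822, -0.4991878 ]), 'tvec': array([-0.33853297, -0.20131325,  1.61700809])}
top {'vfov': 43.30519232101703, 'cx': 256.40969231591123, 'cy': 192.6995616927026, 'rvec': array([ 2.15487328, -2.06146319,  0.21962416]), 'tvec': array([0.00384119, 0.57429846, 1.36632405])}
```

View pics/scene0.png

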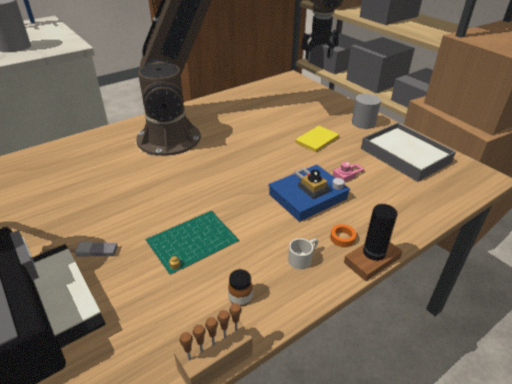

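View pics/top0.png

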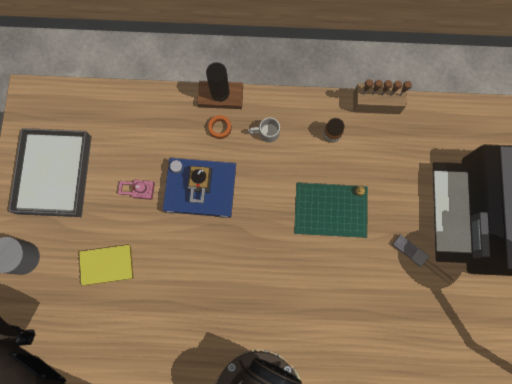

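```bash
cat > h.py <<'E'
import numpy as np,cv2
from scipy.spatial.transform import Rotation as R
def cam(c):
    f=192/np.tan(np.radians(c["vfov"]/2)); M=R.from_rotvec(c["rvec"]).as_matrix()
    return np.array([[f,0,c["cx"]],[0,f,c["cy"]],[0,0,1]]),M,np.array(c["tvec"])
def onplane(c,px,z):
    K,M,t=cam(c); px=np.atleast_2d(px).astype(float)
    d=(np.linalg.inv(K)@np.c_[px,np.ones(len(px))].T).T@M; o=-M.T@t
    return o+d*((z-o[2])/d[:,2])[:,None]
def proj(c,P):
    K,M,t=cam(c); q=(np.atleast_2d(P)@M.T+t)@K.T
    return q[:,:2]/q[:,2:]
E
python3 - <<'E'
import pickle,cv2,numpy as np
from h import *
d=pickle.load(open("cap0.pkl","rb"));T=d["top"];S=d["scene"]
for c in(T,S):
    K,M,t=cam(c);print("cam at",-M.T@t)
def blob(c,lo,hi,roi=None):
    h=cv2.cvtColor(c["frame"],cv2.COLOR_RGB2HSV);m=cv2.inRange(h,lo,hi)
    if roi: q=np.zeros_like(m);x0,y0,x1,y1=roi;q[y0:y1,x0:x1]=m[y0:y1,x0:x1];m=q
    cs,_=cv2.findContours(m,0,1);return max(cs,key=cv2.contourArea)[:,0]
for n,lo,hi,z,roi in(("case",(105,120,40),(125,255,255),.045,(150,140,250,230)),("mat",(70,80,30),(95,255,255),.003,(280,170,380,250)),("brass",(12,110,90),(28,255,255),.086,(185,160,215,195))):
    b=blob(T,lo,hi,roi); P=onplane(T,b,z)
    r=cv2.minAreaRect((P[:,:2]*1000).astype(np.float32));print(n,r, cv2.boundingRect(b))
f=T["frame"][150:215,160:240]; g=S["frame"][160:215,265:360]
a=cv2.resize(f,None,fx=6,fy=6,interpolation=cv2.INTER_CUBIC);b=cv2.resize(g,None,fx=5,fy=5,interpolation=cv2.INTER_CUBIC)
cv2.imwrite("pics/cropT.png",cv2.resize(T["frame"][155:210,180:220],None,fx=10,fy=10,interpolation=cv2.INTER_CUBIC)[:,:,::-1])
cv2.imwrite("pics/cropS.png",cv2.resize(S["frame"][160:210,290:370],None,fx=10,fy=10,interpolation=cv2.INTER_CUBIC)[:,:,::-1])
E
```

```text
cam at [0.27498226 0.01787336 1.45627614]
cam at [ 1.32586687 -0.54941783  0.84265286]
case ((588.0751953125, 201.61643981933594), (198.3208465576172, 158.51535034179688), 87.81757354736328) (164, 160, 71, 56)
mat ((543.5264892578125, -199.23611450195312), (215.2323455810547, 155.25640869140625), 89.34230041503906) (295, 183, 72, 54)
brass ((607.7000122070312, 197.4814453125), (60.088523864746094, 50.30646896362305), 2.5503692626953125) (191, 167, 18, 21)
```

View pics/cropT.png

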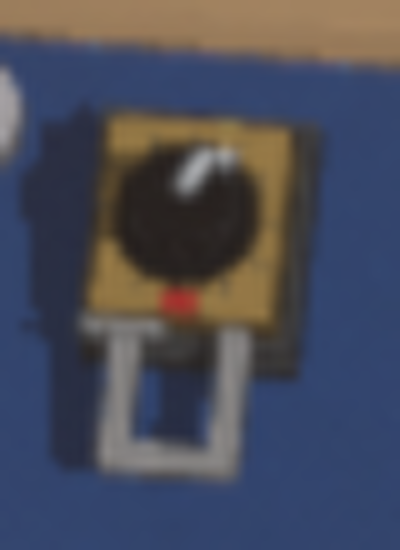

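View pics/cropS.png

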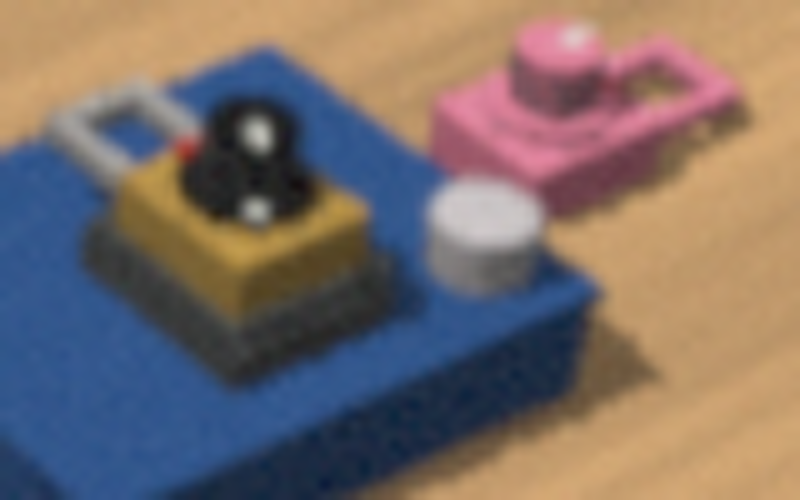

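The candidates are the brass lock on the blue case (top ≈(199,176)) and the pink look-alike on the bench (top ≈(136,188)). The brass lock fits, because it sits in the hasp on the case and has the red mark. In the top crop the white line runs from the knob centre to the upper right, skirt patch ≈(203,170.5) in full-image pixels. The red mark is at (198,185). In the scene crop the skirt patch is at ≈(315.6,180.9).

```bash
python3 - <<'E'
import pickle,cv2,numpy as np
from h import *
np.set_printoptions(precision=4,suppress=True)
d=pickle.load(open("cap0.pkl","rb"));T=d["top"];S=d["scene"]
def t(p):return np.array(p,float)/10+[180,155]-.5
def s(p):return np.array(p,float)/10+[290,160]-.5
print("brass corners",q:=onplane(T,[t(p) for p in((105,110),(295,130),(275,328),(85,315))],.086)); print(q.mean(0))
print("shackle outer",onplane(T,[t((98,475)),t((240,480))],.078))
def tri(a,b):
    P=[cam(c)[0]@np.c_[cam(c)[1],cam(c)[2]] for c in(T,S)]
    x=cv2.triangulatePoints(P[0],P[1],a.reshape(2,1),b.reshape(2,1))[:,0];x=x[:3]/x[3]
    return x,proj(T,x)-a
def cen(c,roi):
    h=cv2.cvtColor(c["frame"],cv2.COLOR_RGB2HSV);x0,y0,x1,y1=roi
    m=(cv2.inRange(h,(0,150,90),(8,255,255))|cv2.inRange(h,(172,150,90),(180,255,255)))[y0:y1,x0:x1]
    w=np.argwhere(m);return w.mean(0)[::-1]+[x0,y0],len(w)
a,na=cen(T,(185,175,210,195));b,nb=cen(S,(300,165,320,185));print("red",a,na,b,nb,tri(a,b),onplane(T,a,.0865),onplane(S,b,.0865))
print("skirt ptr",tri(t((232,157)),s((257,208))),onplane(T,t((232,157)),.091),onplane(S,s((257,208)),.091))
print("knob line T",onplane(T,[t((183,190)),t((207,155))],.1125))
print("knob top ctr S",onplane(S,s((253,123)),.1125))
# tin, edges of lid via line fit
h=cv2.cvtColor(T["frame"],cv2.COLOR_RGB2HSV)
m=cv2.inRange(h,(105,120,40),(125,255,255));V=h[:,:,2]
for r in(170,180,190,200,210): 
    w=np.where(m[r,150:250])[0]+150;print(r,w[0],w[-1],onplane(T,[(w[0],r),(w[-1],r)],.045)[:,:2].ravel())
for c in(190,205,220,230):
    w=np.where(m[140:230,c])[0]+140;print(c,w[0],w[-1],onplane(T,[(c,w[0]),(c,w[-1])],.045)[:,:2].ravel(),V[w[-1]-6:w[-1]+2,c])
E
```

```text
brass corners [[0.641  0.2272 0.086 ]
 [0.6374 0.1712 0.086 ]
 [0.5778 0.1731 0.086 ]
 [0.5792 0.2285 0.086 ]]
[0.6089 0.2    0.086 ]
shackle outer [[0.5337 0.2225 0.078 ]
 [0.534  0.1812 0.078 ]]
red [197.5 184.8] 10 [308. 175.] 1 (array([0.5844, 0.2014, 0.0849]), array([[-0.0365, -0.0302]])) [[0.5839 0.2011 0.0865]] [[0.5859 0.2001 0.0865]]
skirt ptr (array([0.627 , 0.189 , 0.0951]), array([[-0.3668, -0.311 ]])) [[0.6272 0.1884 0.091 ]] [[0.6237 0.1951 0.091 ]]
knob line T [[0.6112 0.1991 0.1125]
 [0.6219 0.1929 0.1125]]
knob top ctr S [[0.6111 0.2023 0.1125]]
170 183 233 [0.637  0.2535 0.6437 0.103 ]
180 167 232 [0.604  0.2991 0.6126 0.1043]
190 166 232 [0.5732 0.2996 0.5819 0.1026]
200 165 231 [0.5427 0.3    0.5514 0.1039]
210 173 230 [0.5136 0.2738 0.5211 0.1052]
190 161 212 [0.666  0.2345 0.5099 0.2231] [109 109 110 110 110 109  92  66]
205 162 213 [0.6649 0.1889 0.5089 0.1786] [108 108 108 108 107 107 104  71]
220 163 214 [0.6638 0.1434 0.5078 0.1341] [108 108 108 108 107 107 105  91]
230 164 211 [0.662  0.1131 0.5181 0.105 ] [107 108 109 109 108 107 106 105]
```

```bash
cat >> h.py <<'E'
LX,LY,YAW=0.609,0.2005,-0.024
def rot(th):  # tool down, closing line (tool y) at world angle th
    p=(th+np.pi/2)/2; return np.pi*np.array([np.cos(p),np.sin(p),0])
def fz(env):
    s=env.state();return "t %.1f w %.4f g %.1f F %s"%(s["t"],s["gripper_width"],s["grasp_force"],np.round(s["force"],1)),np.round(s["eef_pos"],4)
def lockpt(u,v=0):
    return np.array([LX+u*np.cos(YAW)-v*np.sin(YAW),LY+u*np.sin(YAW)+v*np.cos(YAW)])
E
python3 - <<'E'
from cell import env
from h import *
best=None
for k in np.radians(np.arange(-360,361,15)):
    q=env.ik([LX,LY,.2],rot(k))
    if q is not None: print(round(np.degrees(k)),np.round(q,2)[[0,3,4,5]])
    if q is not None and (best is None or abs(q[5]+1.3)<abs(best[0]+1.3)): best=(q[5],k)
print(best)
env.movep([LX,LY,.2],rot(best[1])); print(env.state()["joint_positions"],*fz(env))
E
```

```text
-360 [0.22 0.   1.05 0.22]
-345 [ 0.22  0.    1.05 -0.05]
-330 [ 0.22  0.    1.05 -0.31]
-315 [ 0.22  0.    1.05 -0.57]
-300 [ 0.22  0.    1.05 -0.83]
-285 [ 0.22  0.    1.05 -1.09]
-270 [ 0.22 -0.    1.05 -1.36]
-255 [ 0.22 -0.    1.05 -1.62]
-240 [ 0.22 -0.    1.05 -1.88]
-225 [ 0.22 -0.    1.05 -2.14]
-210 [ 0.22 -0.    1.05 -2.4 ]
-195 [ 0.22 -0.    1.05 -2.66]
-135 [ 0.22 -0.    1.05  2.57]
-120 [ 0.22 -0.    1.05  2.31]
-105 [ 0.22 -0.    1.05  2.05]
-90 [ 0.22 -0.    1.05  1.79]
-75 [ 0.22 -0.    1.05  1.52]
-60 [ 0.22 -0.    1.05  1.26]
-45 [ 0.22 -0.    1.05  1.  ]
-30 [ 0.22 -0.    1.05  0.74]
-15 [ 0.22 -0.    1.05  0.48]
0 [ 0.22 -0.    1.05  0.22]
15 [ 0.22 -0.    1.05 -0.05]
30 [ 0.22 -0.    1.05 -0.31]
45 [ 0.22 -0.    1.05 -0.57]
60 [ 0.22 -0.    1.05 -0.83]
75 [ 0.22 -0.    1.05 -1.09]
90 [ 0.22 -0.    1.05 -1.36]
105 [ 0.22 -0.    1.05 -1.62]
120 [ 0.22 -0.    1.05 -1.88]
135 [ 0.22  0.    1.05 -2.14]
150 [ 0.22  0.    1.05 -2.4 ]
165 [ 0.22  0.    1.05 -2.66]
225 [0.22 0.   1.05 2.57]
240 [0.22 0.   1.05 2.31]
255 [0.22 0.   1.05 2.05]
270 [0.22 0.   1.05 1.79]
285 [0.22 0.   1.05 1.52]
300 [0.22 0.   1.05 1.26]
315 [0.22 0.   1.05 1.  ]
330 [0.22 0.   1.05 0.74]
345 [0.22 0.   1.05 0.48]
360 [ 0.22 -0.    1.05  0.22]
(np.float64(-1.355709799875929), np.float64(1.5707963267948966))
[ 2.16361467e-01  5.44139251e-01  1.55216008e+00  1.45831603e-04
  1.04518047e+00 -1.35534377e+00] t 2.2 w 0.0853 g 0.0 F [-0.6  0.1 -0.9] [0.6087 0.2013 0.2001]
```

```bash
python3 - <<'E'
from cell import env
from h import *
env.command_gripper(.06)
env.movel([LX,LY,.0935],speed=.12); print(*fz(env))
env.command_gripper(0.0); print("gripped",*fz(env))
for i in range(5):
    q=env.state()["joint_positions"].copy(); q0=q if i==0 else q0
    t=q0.copy(); t[5]+=np.pi/6*(i+1)
    env.movej(t); s=env.state(); print(i,*fz(env),np.round(s["torque"],2),round(s["joint_positions"][5],3))
c=env.capture("top"); cv2.imwrite("pics/turned.png",cv2.resize(c["frame"][145:215,170:240],None,fx=8,fy=8,interpolation=cv2.INTER_CUBIC)[:,:,::-1])
E
```

```text
t 3.6 w 0.0601 g 0.0 F [ 0.5 -0.4  0.6] [0.6094 0.2006 0.0942]
gripped t 4.0 w 0.0277 g 58.7 F [-1.2  0.5  5.1] [0.6093 0.2007 0.0945]
0 t 4.6 w 0.0277 g 59.4 F [-0.6  1.3 -0. ] [0.6092 0.2008 0.0946] [ 0.18  0.17 -0.  ] -0.835
1 t 5.1 w 0.0280 g 59.4 F [ 3.   5.4 -1.1] [0.6101 0.2014 0.0949] [ 1.03 -0.6   0.03] -0.311
2 t 5.7 w 0.0280 g 59.6 F [ 4.8  6.3 -0.3] [0.6108 0.2015 0.0953] [ 1.08 -0.94  0.02] 0.213
3 t 6.3 w 0.0277 g 59.4 F [ 9.1  3.8 -1.6] [0.6117 0.2012 0.0954] [ 0.73 -1.55 -0.01] 0.736
4 t 6.8 w 0.0276 g 59.5 F [12.5 -2.3 -0.7] [0.6125 0.2005 0.0958] [-0.18 -2.11  0.03] 1.26
```

```bash
python3 - <<'E'
from cell import env
from h import *
import pickle
env.command_gripper(.07); print(*fz(env))
p=env.state()["eef_pos"]
env.movel([p[0],p[1],.17],speed=.15)
env.movep([LX-.06,LY-.19,.25],rot(np.pi/2+YAW)); print(*fz(env),env.state()["joint_positions"][5])
d={n:env.capture(n) for n in("top","scene")}; pickle.dump(d,open("cap1.pkl","wb"))
T,S=d["top"]["frame"],d["scene"]["frame"]
a=cv2.resize(T[155:210,180:220],None,fx=10,fy=10,interpolation=cv2.INTER_CUBIC);b=cv2.resize(S[160:215,290:330],None,fx=10,fy=10,interpolation=cv2.INTER_CUBIC)
cv2.imwrite("pics/after.png",np.hstack([a,b])[:,:,::-1])
E
```

```text
t 7.4 w 0.0699 g 0.0 F [-0.2  1.4 -0.2] [0.6091 0.2007 0.0944]
t 10.5 w 0.0698 g 0.0 F [-0.8 -0.6 -0.3] [0.549  0.0106 0.2498] -1.6474396775501032
```

View pics/after.png

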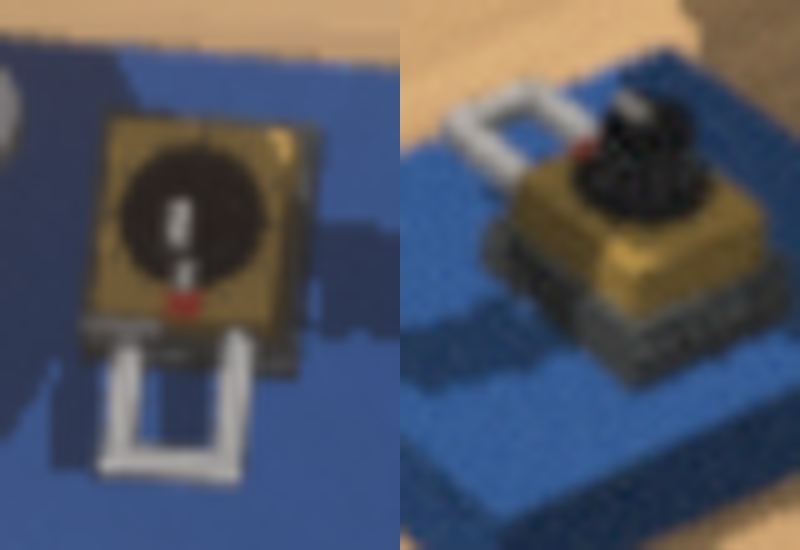

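The white pointer now stands at the red mark: top crop knob line (178,225), skirt line (182,272), red mark (183,303). Next I'll pull the shackle.

```bash
python3 - <<'E'
from cell import env
from h import *
import pickle
r=rot(np.pi/2+YAW)
a=lockpt(-.062)
env.movep([*a,.16],r)
env.movel([*a,.055],r,speed=.12); print(*fz(env))
env.command_gripper(0.0); print("grip",*fz(env))
b=lockpt(-.062-.026)
env.movel([*b,.055],r,speed=.04); print("pulled",*fz(env))
env.wait(.3); d={n:env.capture(n) for n in("top","scene")}
env.command_gripper(.07); print("released",*fz(env))
p=env.state()["eef_pos"]
env.movel([*b,.17],r,speed=.15)
env.movep([LX-.06,LY-.19,.25],r); print(*fz(env))
d={n:env.capture(n) for n in("top","scene")}; pickle.dump(d,open("cap2.pkl","wb"))
T,S=d["top"]["frame"],d["scene"]["frame"]
a=cv2.resize(T[155:215,180:220],None,fx=9,fy=9,interpolation=cv2.INTER_CUBIC);b=cv2.resize(S[155:215,280:325],None,fx=9,fy=9,interpolation=cv2.INTER_CUBIC)
cv2.imwrite("pics/pulled.png",np.hstack([a,b])[:,:,::-1])
E
```

```text
t 12.5 w 0.0703 g 0.0 F [-0.4  0.6 -0.1] [0.5474 0.2019 0.0557]
grip t 12.8 w 0.0398 g 59.6 F [-1.1 -0.6  5. ] [0.5472 0.2021 0.0556]
pulled t 13.6 w 0.0398 g 60.1 F [5.3 2.1 4.1] [0.5216 0.2029 0.0553]
released t 14.4 w 0.0700 g 0.0 F [ 0.4 -0.  -0.1] [0.5205 0.2025 0.0547]
t 16.2 w 0.0704 g 0.0 F [0.2 0.1 0.6] [0.5487 0.0112 0.2491]
```

View pics/pulled.png

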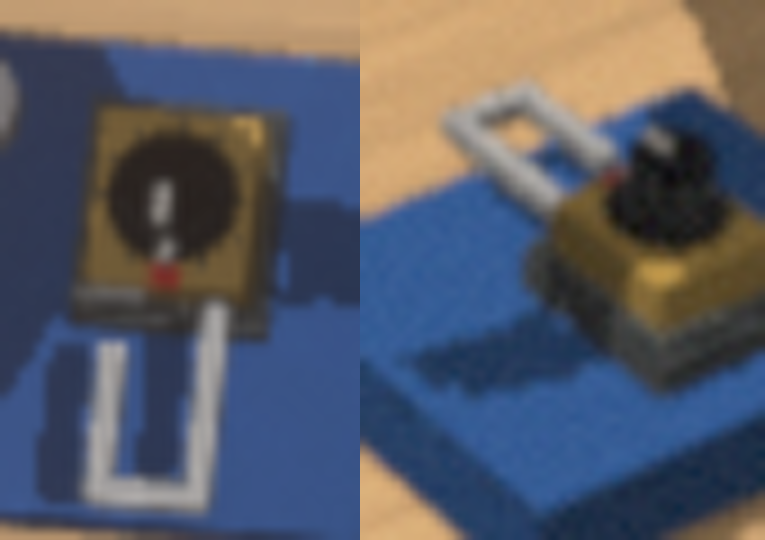

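The shackle is fully out: short leg end at crop (112,345), well clear of the eye at (110,293), and the pointer is still at red. I'll grip the brass body across y, so the weight stays centred, and lift.

```bash
python3 - <<'E'
from cell import env
from h import *
r=rot(np.pi/2+YAW)
a=lockpt(-.003)
env.movep([*a,.18],r)
env.movel([*a,.068],r,speed=.1); print(*fz(env))
env.command_gripper(0.0); print("grip",*fz(env))
env.movel([*a,.075],r,speed=.02); print("up7",*fz(env))
env.movel([*a,.115],r,speed=.05); env.wait(.3); print("up",*fz(env))
T=env.capture("top")["frame"];S=env.capture("scene")["frame"]
b=cv2.resize(S[135:205,275:345],None,fx=7,fy=7,interpolation=cv2.INTER_CUBIC)
cv2.imwrite("pics/lift.png",b[:,:,::-1])
E
```

```text
t 18.4 w 0.0696 g 0.0 F [ 0.4 -0.9  0.2] [0.6063 0.2006 0.0686]
grip t 18.7 w 0.0524 g 64.2 F [-1.9  0.5  5.9] [0.6064 0.2007 0.069 ]
up7 t 19.2 w 0.0525 g 63.9 F [ 2.1 -0.3 -0.7] [0.6062 0.2006 0.0752]
up t 20.5 w 0.0525 g 64.0 F [-0.7  0.9 -2.8] [0.6059 0.2006 0.1148]
```

View pics/lift.png

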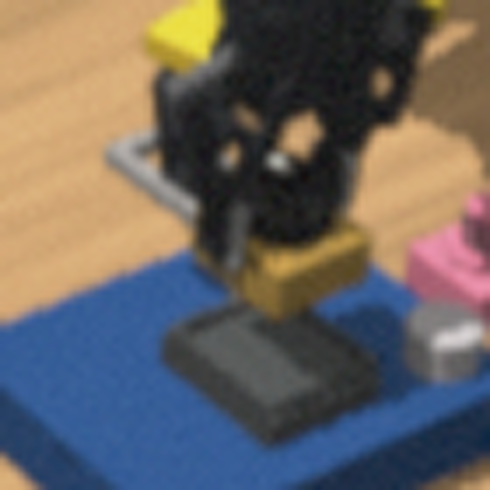

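The lock hangs level above the empty plinth (crop (275,345)) with its shackle out, so I'll carry it to the mat.

```bash
python3 - <<'E'
from cell import env
from h import *
r=rot(np.pi/2+YAW)
a=lockpt(-.003)
env.movel([*a,.19],r,speed=.1)
env.movel([.541,-.199,.19],r,speed=.12); env.wait(.8); print(*fz(env))
T=env.capture("top")["frame"];S=env.capture("scene")["frame"]
a=cv2.resize(T[150:250,280:380],None,fx=4,fy=4);b=cv2.resize(S[160:280,130:250],(400,400))
cv2.imwrite("pics/end.png",np.hstack([a,b])[:,:,::-1])
E
```

```text
t 25.8 w 0.0528 g 64.0 F [ 0.7  0.2 -2.3] [ 0.541 -0.199  0.19 ]
```

View pics/end.png

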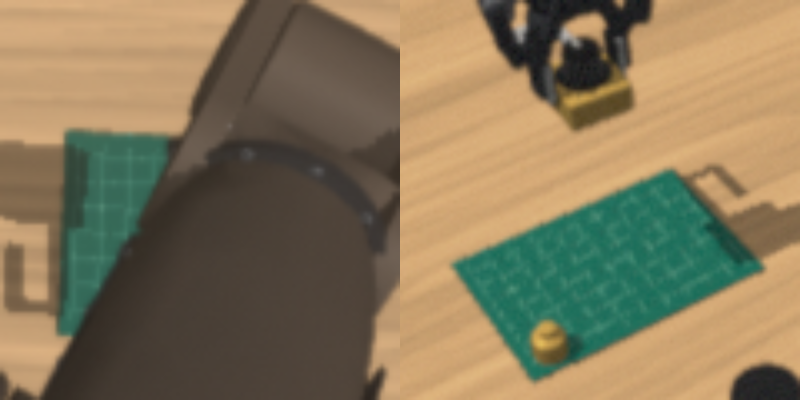

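The lock is held level over the mat, dial up (right half (590,100)). Its shadow in the left half shows the shackle still drawn out at (30,290), and the paper weight has not moved.

```bash
python3 - <<'E'
from cell import env
print(env.finish_job())
E
```

```text
the job is handed in; nothing more can be done
None
```

I turned the dial to the red mark, pulled the shackle open and lifted the lock by its brass body; I handed the job in at about 26 s with it held still and level about 18 cm above the middle of the mat, but the call returned no verdict.

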